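# Put the washed-up pieces back on their own drip saucers

### The arm

A 6-joint arm with a two-finger parallel gripper is mounted at the origin on the work surface. World frame = base frame: x ahead of the robot, y to its left, z up, the work surface at z = 0. Lengths are in mm, angles in rad, forces in N, time in s.
With the tool pointing down it reaches from about 300 to 775 mm from the base axis. Payload 14.6 kg.
Tool frame: the origin (TCP) lies on the front face of the gripper's body, between the roots of the fingers; the fingertips stand 97 mm ahead of it and the grasp point (between the pads) lies 78 mm ahead of it; z points along the fingers, y is the line along which they close (so a half turn about z gives the same grasp; the last joint's range is limited). The gripper opens to 94 mm and grips with 3 to 60 N. Pads are 16 mm wide; open, the fingers measure 119 mm over their backs; the gripper's body (75 mm by 177 mm) begins 78 mm behind the grasp point.
Start: joints at [-1.202, 0.3, 1.521, -0, 1.321, -0.067], TCP at [232.167, -498.587, 302.646] pointing down, gripper open.
Joint ranges: [-3.03, 3.03], [-0.79, 2.21], [0.23, 2.52], [-1.04, 4.18], [0, 3.07], [-2.55, 2.55]. Speed limits (rad/s): [2.22, 2.22, 2.57, 3.14, 3.14, 3.14].

### API

Orientations are given as [roll, pitch, yaw] about the fixed x, y, z axes, in that order (R = Rz(yaw) Ry(pitch) Rx(roll)).
In Python, from cell import * gives the robot as it stands.
- The arm moves only by the tool carry_out, never from a script. Its arguments are lists of equal length, an entry for each row: "slide": the shift along the world's x, y, z scaled (see below), a list of three; "dr": the turn, a rotation vector about the world's x, y, z scaled (see below), a list of three; "gripper": the opening in per cent of the stroke, from 0 (shut) to 100 (fully open). A call has 1 to 10 rows; each row is the pose to reach, as a shift and turn from the pose commanded when the call began, turning the shorter way round; what a row does not reach only later rows make up. The controller multiplies each number of a shift by 0.25 m and each number of a turn by 360 degrees. A row lasts 1/12 s, in which the tool goes at most 41.7 mm and 7.16 degrees, less where a joint would pass 70% of its speed; a pose out of reach is approached as far as the arm can. A call with a number of a shift or a turn outside -1 to 1 is refused whole. A call with a gripper value outside its range is refused whole. The fingers move at their own pace and stop on an object; "newtons" is the grip in N (left out, the last holds). Time passes only in rows, so rows that repeat a pose let the fingers close. It gives the time, the measured TCP pose, the force, the opening and the grip force at its end, in the units of the state.
- read_state(): the state, without advancing time (a new reading comes with each control period).
- camera(name): name is "side" or "top"; returns the picture (400x640x3 uint8, red, green, blue); there is no depth.
- camera_model(name): a dict with "vfov" (degrees; the focal length in pixels is half the picture's height over the tangent of half this angle, whatever the lens; pixels are square), "cx", "cy" (the principal point, pixels), "R" (3x3) and "t" (3): a world point X has camera coordinates R X + t. Camera axes: x right, y down, z forward; pixel columns grow to the right and rows downward; lengths in mm; the calibration is good to about 2 mm. A picture is of the moment at which its call begins. camera_model takes no time and is no camera call.
- sign_off(): hands the job in; it is judged then, once.
The state is a dict: "clock": time; "joints": joint angles; "qd": joint speeds; "effort": joint torques, N m; "eef_pos": TCP position; "eef_rot": TCP orientation; "wrist_force": force on the tool from outside, world axes, zero at the start; "moment": the same for the moment, N m; "finger_gap": finger opening in mm; "finger_force": force on a finger pad.
Only numpy, scipy, OpenCV 4.12 (cv2) and the standard library are available. Lean on these libraries where they do the work, as an engineer would, in place of code of your own. Each camera call takes 0.05 s, during which the arm holds its last target. There are 200 camera calls.

### The job

The round steel cup, the square stoneware pot and the oblong wooden box each stand in the wrong drip saucer: give each its own, so that the cup ends in the round saucer, the pot in the square one and the box in the oblong one, upright, centred and lined up with the sides of its saucer. To make room, park one of them for a moment on the middle of the drying rack's empty drip flap, letting go of it there. Set things down rather than drop them, tip none over, and leave the two bowls and the chopstick cylinder where they stand.

Things in the scene. Friction and masses are not known exactly. Their poses are not given: they have to be found in the camera images.
- cup_center (a point): round stainless steel cup, open on top, 66 mm high, 58 mm across at the foot and 62 mm at the rim (60 mm half-way up), loose, about 0.1 kg. The point is on its axis, half-way up, 33 mm over its underside; z up the cup. Starts standing in one of the saucers that is not its own.
- pot_center (a point): square white stoneware pot, open on top, 54 x 54 mm and 60 mm high, walls 5 mm, loose, about 0.2 kg. The point is at its centre, half-way up, 30 mm over its underside; x and y square to its sides, z up. All four sides alike. Starts in one of the saucers that is not its own.
- box_center (a point): oblong brown wooden box, open on top, 66 mm long (its x) by 44 mm wide (its y), 60 mm high, walls 5 mm, loose, about 0.12 kg. The point is at its centre, half-way up, 30 mm over its underside; z up. Either end may point either way. Starts in one of the saucers that is not its own.
- round_saucer: round plain grey plastic drip saucer, fixed to the worktop; origin at the centre of its underside; floor 5 mm thick, rim 5 mm thick and 9 mm high over the worktop. 98 mm across outside, 88 mm inside.
- square_saucer: square plain grey plastic drip saucer, fixed to the worktop; origin at the centre of its underside; floor 5 mm thick, rim 5 mm thick and 9 mm high over the worktop. 92 x 92 mm outside, 82 x 82 mm inside; x and y along its sides.
- oblong_saucer: oblong plain grey plastic drip saucer, fixed to the worktop; origin at the centre of its underside; floor 5 mm thick, rim 5 mm thick and 9 mm high over the worktop. 126 mm (its x) by 86 mm (its y) outside, 116 by 76 mm inside.
- flap (a point): the free spot: centre of the top face of the white drip-tray flap, folded down flat in front of the white drying rack and fixed. The flap is 150 mm deep (x) by 170 mm wide (y), its face 6 mm over the worktop (z = 6 mm), with a 4 mm high lip on the robot's side and on the left and right. x points from the robot to the rack, whose 30 mm high tray begins 75 mm beyond this point, plates (up to 185 mm high) 115 mm beyond it.
- bowl_left: Bystander, leave it alone: loose blue-glazed stoneware bowl, 116 mm across the rim, 55 mm high, upright on the worktop to the left (+y) of the drip flap. Origin at the centre of its underside.
- bowl_right: Bystander, leave it alone: loose blue-glazed stoneware bowl, 116 mm across the rim, 55 mm high, upright on the worktop to the right (-y) of the drip flap. Origin at the centre of its underside.
- chopsticks: Bystander, leave it alone: loose white plastic cylinder, 72 mm across and 120 mm high, with bamboo chopsticks standing in it up to 230 mm over the worktop, far to the left. Origin at the centre of its underside.
There are look-alikes about, which are no part of the job. What is shaped like the part that bears box_center but green or turquoise is not meant.

How it is judged (in metres and radians):
On the way:
1. one of the three things has been set down upright on the drip flap, within 50 mm of its centre, and let go (((horizontal distance between cup_center and flap below 0.05 m and z of cup_center in the frame of flap below 0.038 m and angle between cup_center's own z axis and vertical below 0.1 rad and linear speed of cup below 0.03 m/s and contact force between the fingers and cup below 0.2 N) or (horizontal distance between pot_center and flap below 0.05 m and z of pot_center in the frame of flap below 0.035 m and angle between pot_center's own z axis and vertical below 0.1 rad and linear speed of pot below 0.03 m/s and contact force between the fingers and pot below 0.2 N) or (horizontal distance between box_center and flap below 0.05 m and z of box_center in the frame of flap below 0.035 m and angle between box_center's own z axis and vertical below 0.1 rad and linear speed of box below 0.03 m/s and contact force between the fingers and box below 0.2 N))), for 0.2 s.
At the end, for the whole second after the job is handed in: Cup in the round saucer, pot in the square, box in the oblong: each within 12 mm of its saucer's centre, down on its floor (4 mm), upright (6 degrees), at rest; the pot's and box's sides within 12 degrees of parallel to their saucers' sides (long with long) (horizontal distance between cup_center and round_saucer below 0.012 m and z of cup_center in the frame of round_saucer below 0.042 m and angle between each of cup_center, pot_center, box_center's own z axis and vertical below 0.1 rad and linear speed of each of cup, pot, box below 0.02 m/s and horizontal distance between pot_center and square_saucer below 0.012 m and z of pot_center in the frame of square_saucer below 0.039 m and horizontal distance between box_center and oblong_saucer below 0.012 m and z of box_center in the frame of oblong_saucer below 0.039 m and (angle between the x axis of pot_center and the x axis of square_saucer, either way round below 0.22 rad or angle between the x axis of pot_center and the y axis of square_saucer, either way round below 0.22 rad) and angle between the x axis of box_center and the x axis of oblong_saucer, either way round below 0.22 rad); the robot touches nothing.
It fails at once if one of the three things is tipped over (leans more than 40 degrees) (angle between any of cup_center, pot_center, box_center's own z axis and vertical above 0.7 rad).
It fails at once if one of the three things is dropped (falls free at over 0.6 m/s) ((linear speed of cup above 0.6 m/s and contact force between cup and anything else below 0.05 N) or (linear speed of pot above 0.6 m/s and contact force between pot and anything else below 0.05 N) or (linear speed of box above 0.6 m/s and contact force between box and anything else below 0.05 N)).
It fails at once if the left bowl is shifted by more than 25 mm (distance of bowl_left from where it was at the start of the episode above 0.025 m).
It fails at once if the right bowl is shifted by more than 25 mm (distance of bowl_right from where it was at the start of the episode above 0.025 m).
It fails at once if the chopstick cylinder is shifted by more than 25 mm (distance of chopsticks from where it was at the start of the episode above 0.025 m).
It also fails if it takes over 99 s, if anything falls off the work surface, if the arm or the gripper's body presses on something with over 40 N, if the wrist force passes 120 N, or if a joint passes its speed limit or range.

## Working session

There is one attempt and no reset: what is moved stays moved. The work goes in short steps, Python scripts to look and compute and a tool call to move; the robot and the scene stay as the last step left them, time stands still between calls to the robot, and variables do not carry over. Pictures are saved under pics/ and viewed, at most 14 in all, crops included, and the job is handed in when it is done.

Besides the shell and the picture viewer there is one more tool, called by a JSON object that holds its "op" and its "data". carry_out: Moves the arm, as the interface text tells. Its arguments: {"type":"object","properties":{"slide":{"type":"array","items":{"type":"array","items":{"type":"number","minimum":-1,"maximum":1}}},"dr":{"type":"array","items":{"type":"array","items":{"type":"number","minimum":-1,"maximum":1}}},"gripper":{"type":"array","items":{"type":"number"}},"newtons":{"type":"number"}},"required":["slide","dr","gripper"]}

```bash
mkdir -p pics; python3 - <<'E'
from cell import *
import cv2,numpy as np
for n in("top","side"):
    im=camera(n);cv2.imwrite(f"pics/{n}0.png",cv2.cvtColor(im,cv2.COLOR_RGB2BGR))
    m=camera_model(n);print(n,m)
print(read_state())
E
```

```text
top {'vfov': 45.23605481441445, 'cx': 311.5315232107041, 'cy': 198.1506462890051, 'R': array([[ 0.02679211, -0.99957627,  0.01137847],
       [-0.99388426, -0.02785592, -0.10685558],
       [ 0.10712726, -0.008446  , -0.99420944]]), 't': array([  42.23536671,  561.24155803, 1414.13930484])}
side {'vfov': 43.15200856730509, 'cx': 325.2629976806143, 'cy': 193.62751679550476, 'R': array([[ 0.97478004, -0.22309404, -0.00573717],
       [-0.12373768, -0.51890386, -0.84582963],
       [ 0.18572251,  0.82520775, -0.53342227]]), 't': array([-513.19910746,  136.95917673, 1440.35644218])}
{'clock': 0.1, 'joints': array([-1.20159615e+00,  3.00406255e-01,  1.52154626e+00, -2.78052571e-05,
        1.32073596e+00, -6.65538956e-02]), 'qd': array([ 3.57697858e-04, -1.72362236e-03, -1.93616485e-03, -6.06231264e-05,
        7.12788577e-04,  3.16655534e-04]), 'effort': array([ 9.98416290e-04, -5.32648587e+01, -3.53286052e+01,  7.09248637e-02,
        2.35428015e-02, -3.99971930e-05]), 'eef_pos': array([ 232.11316062, -498.45477713,  302.13658326]), 'eef_rot': array([-3.14049747e+00, -4.60038137e-05,  4.35760939e-01]), 'wrist_force': array([-0.64772985,  0.03625572,  0.06421923]), 'moment': array([-0.05471075,  0.01352249, -0.00625495]), 'finger_force': 0.0, 'finger_gap': 93.64944731678546}
```

View pics/top0.png

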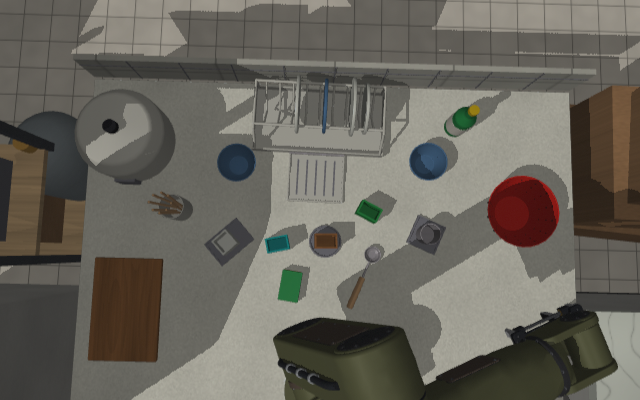

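View pics/side0.png

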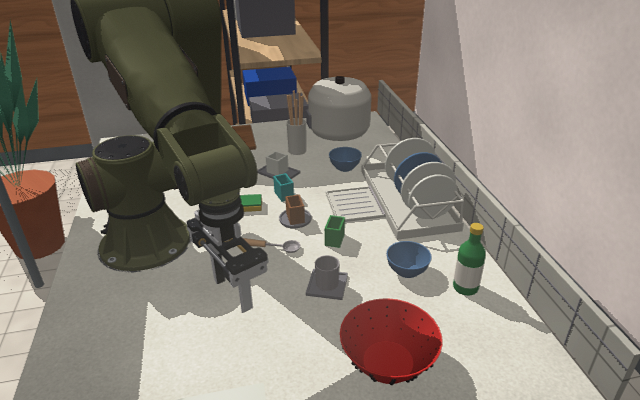

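Top view: the pot is at (228,242) in the oblong saucer, the brown box at (325,240) in the round one, and the cup at (428,233) in the square one. The box candidates are brown (325,240), turquoise (277,243) and green (368,211). Only the brown one fits "brown wooden". I'll confirm it in an enlarged crop.

```bash
python3 - <<'E'
import cv2,numpy as np
a=cv2.imread("pics/top0.png")[140:290,195:455]
b=cv2.imread("pics/side0.png")[135:305,240:450]
cv2.imwrite("pics/c_top.png",cv2.resize(a,None,fx=3.05,fy=3.05,interpolation=cv2.INTER_CUBIC))
cv2.imwrite("pics/c_side.png",cv2.resize(b,None,fx=3.5,fy=3.5,interpolation=cv2.INTER_CUBIC))
h=cv2.imread("pics/top0.png")
for p in[(428,233),(412,233),(439,247),(228,242),(212,242),(229,257),(313,240),(340,235),(335,180),(400,200),(250,215)]:print(p,h[p[1],p[0]])
E
```

```text
(428, 233) [75 73 76]
(412, 233) [70 67 68]
(439, 247) [ 97 104 105]
(228, 242) [102 107 106]
(212, 242) [95 99 98]
(229, 257) [64 61 62]
(313, 240) [96 91 92]
(340, 235) [88 94 95]
(335, 180) [137 146 147]
(400, 200) [144 155 157]
(250, 215) [ 96 103 104]
```

View pics/c_top.png

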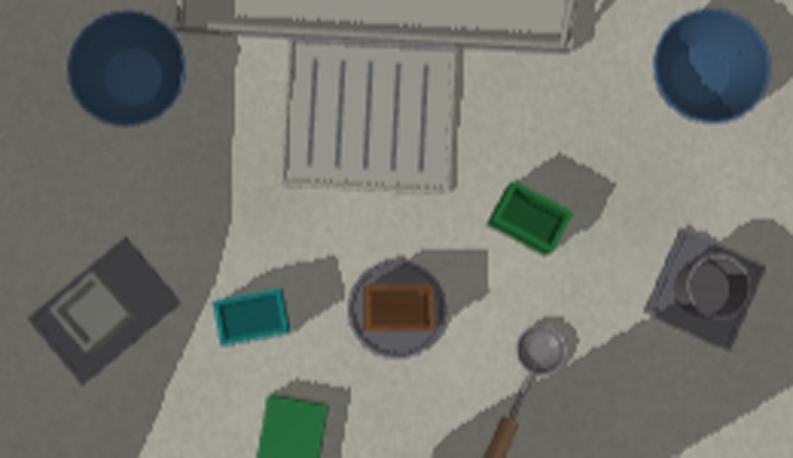

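View pics/c_side.png

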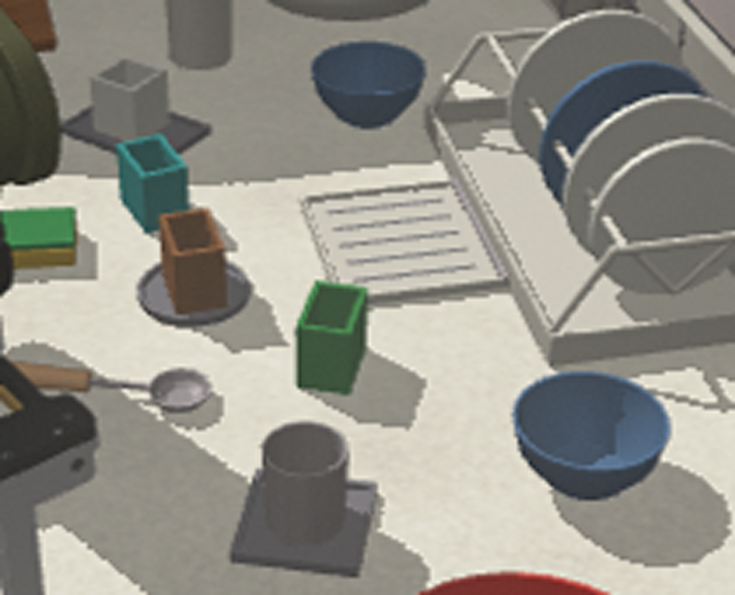

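Both crops confirm the identification: the brown box is in the round saucer, and the turquoise and green ones are look-alikes. Next I'll measure with masks and ray casts.

```bash
cat > h.py <<'E'
import numpy as np,cv2
from cell import *
def proj(name,X):
    m=camera_model(name);f=200/np.tan(np.radians(m["vfov"]/2));c=np.asarray(X,float).reshape(-1,3)@m["R"].T+m["t"]
    return c[:,:2]/c[:,2:]*f+[m["cx"],m["cy"]]
def cast(name,uv,z):
    m=camera_model(name);f=200/np.tan(np.radians(m["vfov"]/2));uv=np.asarray(uv,float).reshape(-1,2)
    d=np.c_[(uv-[m["cx"],m["cy"]])/f,np.ones(len(uv))]@m["R"];C=-m["R"].T@m["t"]
    return (C+d*((z-C[2])/d[:,2:]))[:,:2]
def rect(name,mask,z):
    """largest blob, outline cast on plane z, min area rect in mm"""
    cs=max(cv2.findContours(mask.astype(np.uint8),0,cv2.CHAIN_APPROX_NONE)[0],key=cv2.contourArea)
    p=cast(name,cv2.convexHull(cs)[:,0],z).astype(np.float32)
    (c,s,a)=cv2.minAreaRect(p);return np.round(c,1),np.round(s,1),round(a,1),len(cs)
def roi(mask,x0,x1,y0,y1):
    o=np.zeros_like(mask);o[y0:y1,x0:x1]=mask[y0:y1,x0:x1];return o
E
python3 - <<'E'
from h import *
b,g,r=[c.astype(int) for c in cv2.split(cv2.imread("pics/top0.png"))]
m=camera_model("top");print("C",-m["R"].T@m["t"]);m=camera_model("side");print("Cs",-m["R"].T@m["t"])
s=(g-b<=1)
for n,q in dict(obl=(200,256,212,270),rnd=(305,345,222,262),sq=(403,450,212,258)).items():print(n,rect("top",roi(s,*q),9))
br=(r-b>25)
print("box top",rect("top",roi(br,310,342,228,254),65))
P=roi(g-b>=3,208,242,226,262);print("pot",rect("top",P,65))
k=lambda L:np.array(L)/3.05+[195,140]-.35
print("potrim",cast("top",k([(92,270),(132,308),(88,353),(50,312)]),65).round(1).tolist())
print("cup rim",cast("top",k([(713,286),(677,284),(750,288),(713,250),(713,322)]),71).round(1).tolist())
print("flap",cast("top",k([(292,40),(460,46),(455,188),(286,184)]),8).round(1).tolist())
ks=lambda L:np.array(L)/3.5+[240,135]-.36
print("side cup rim",cast("side",ks([(305,453),(263,453),(348,453),(305,424),(305,480)]),71).round(1).tolist())
print("side box rim",cast("side",ks([(160,215),(208,208),(224,244),(175,252)]),65).round(1).tolist())
print("side pot rim",cast("side",ks([(91,80),(127,60),(168,77),(132,99)]),65).round(1).tolist())
print("side flap",cast("side",ks([(303,200),(446,182),(508,285),(345,300)]),8).round(1).tolist())
E
```

```text
C [ 405.18470545   69.79518272 1465.44186957]
Cs [  249.69664767 -1232.01631882   881.21801776]
obl (array([424.2, 303.8]), array([ 85.9, 126.1]), 41.9, 106)
rnd (array([434.6,  14.7]), array([93.4, 93.8]), 1.5, 89)
sq (array([ 461.1, -292.3]), array([93.5, 91.7]), 66.7, 106)
box top (array([433.5,  14. ]), array([43.5, 66.9]), 1.5, 72)
pot (array([421.4, 306.1]), array([58.9, 57.5]), 42.7, 59)
potrim [[461.2, 307.7], [426.2, 268.1], [382.6, 307.9], [420.3, 345.7]]
cup rim [[461.9, -284.5], [462.8, -250.1], [460.9, -319.8], [496.2, -284.5], [427.7, -284.5]]
flap [[701.1, 126.4], [699.9, -43.7], [555.4, -41.5], [554.6, 127.7]]
side cup rim [[463.0, -296.1], [434.2, -289.3], [492.4, -303.1], [470.2, -265.0], [456.5, -324.0]]
side box rim [[414.2, 45.1], [456.3, 46.6], [459.1, -12.0], [417.2, -14.5]]
side pot rim [[387.3, 303.5], [427.6, 337.2], [461.5, 292.1], [420.7, 256.0]]
side flap [[559.2, 129.1], [697.8, 129.0], [700.3, -46.7], [558.0, -35.9]]
```

Saucers measured, sizes in agreement:

| Saucer | Centre (mm) | Angle |
|---|---|---|
| Oblong | (424, 304) | long axis at 132° |
| Round | (434.6, 14.7) | – |
| Square | (461, -292) | 66.7° |

The box is at about (434, 14.5) with its long axis at 91.5°, the flap at about (628, 42), the pot at about (422, 305), and the cup at about (462, -291). I'll park the box first.

{"op": "carry_out", "data": {"slide": [[0.4, 1.0, 0], [0.4, 1.0, 0], [0.4, 1.0, 0], [0.4, 1.0, 0], [0.4, 1.0, 0], [0.4, 1.0, 0], [0.4, 1.0, 0], [0.4, 1.0, 0], [0.4, 1.0, 0], [0.4, 1.0, 0]], "dr": [[0, 0, 0.1847], [0, 0, 0.1847], [0, 0, 0.1847], [0, 0, 0.1847], [0, 0, 0.1847], [0, 0, 0.1847], [0, 0, 0.1847], [0, 0, 0.1847], [0, 0, 0.1847], [0, 0, 0.1847]], "gripper": [100, 100, 100, 100, 100, 100, 100, 100, 100, 100], "newtons": 20}}

```text
clock: 0.93
eef_pos: [332.3, -248.1, 302.6]
eef_rot: [-3.141, -0.0, 1.605]
wrist_force: [0.6, 0.6, -0.4]
finger_gap: 94.3
finger_force: 0.0
```

{"op": "carry_out", "data": {"slide": [[0.407, 1.0, 0], [0.407, 1.0, 0], [0.407, 1.0, -0.4], [0.407, 1.0, -0.4], [0.407, 1.0, -0.4], [0.407, 1.0, -0.4], [0.407, 1.0, -0.4], [0.407, 1.0, -0.4], [0.407, 1.0, -0.4], [0.407, 1.0, -0.4]], "dr": [[0, 0, 0], [0, 0, 0], [0, 0, 0], [0, 0, 0], [0, 0, 0], [0, 0, 0], [0, 0, 0], [0, 0, 0], [0, 0, 0], [0, 0, 0]], "gripper": [100, 100, 100, 100, 100, 100, 100, 100, 100, 100]}}

```text
clock: 1.77
eef_pos: [433.8, 1.2, 202.7]
eef_rot: [-3.141, 0.0, 1.597]
wrist_force: [0.1, -0.1, 0.5]
finger_gap: 93.7
finger_force: 0.0
```

{"op": "carry_out", "data": {"slide": [[0, 0.053, 0], [0, 0.053, -0.1], [0, 0.053, -0.2], [0, 0.053, -0.327], [0, 0.053, -0.327], [0, 0.053, -0.327], [0, 0.053, -0.327], [0, 0.053, -0.327], [0, 0.053, -0.327], [0, 0.053, -0.327]], "dr": [[0, 0, 0], [0, 0, 0], [0, 0, 0], [0, 0, 0], [0, 0, 0], [0, 0, 0], [0, 0, 0], [0, 0, 0], [0, 0, 0], [0, 0, 0]], "gripper": [100, 100, 100, 100, 100, 100, 40, 40, 40, 40]}}

```text
clock: 2.6
eef_pos: [434.3, 14.5, 122.0]
eef_rot: [3.14, 0.0, 1.596]
wrist_force: [-0.5, 0.3, 0.0]
finger_gap: 70.8
finger_force: 0.0
```

{"op": "carry_out", "data": {"slide": [[0, 0, 0], [0, 0, 0], [0, 0, 0], [0, 0, 0], [0, 0, 0], [0, 0, 0]], "dr": [[0, 0, 0], [0, 0, 0], [0, 0, 0], [0, 0, 0], [0, 0, 0], [0, 0, 0]], "gripper": [30, 30, 30, 30, 30, 30]}}

```text
clock: 3.1
eef_pos: [434.0, 14.7, 121.0]
eef_rot: [3.142, -0.0, 1.596]
wrist_force: [-0.3, 1.4, 1.5]
finger_gap: 44.1
finger_force: 20.0
```

{"op": "carry_out", "data": {"slide": [[0, 0, 0.1], [0, 0, 0.2], [0.16, 0.02, 0.2], [0.32, 0.05, 0.2], [0.48, 0.08, 0.2], [0.64, 0.11, 0.2], [0.724, 0.11, 0.2], [0.724, 0.11, 0.2], [0.724, 0.11, 0.15], [0.724, 0.11, 0.1]], "dr": [[0, 0, 0], [0, 0, 0], [0, 0, 0], [0, 0, 0], [0, 0, 0], [0, 0, 0], [0, 0, 0], [0, 0, 0], [0, 0, 0], [0, 0, 0]], "gripper": [30, 30, 30, 30, 30, 30, 30, 30, 30, 30]}}

```text
clock: 3.93
eef_pos: [614.2, 42.1, 144.7]
eef_rot: [-3.141, -0.0, 1.596]
wrist_force: [-0.2, 0.5, -2.1]
finger_gap: 44.0
finger_force: 20.0
```

{"op": "carry_out", "data": {"slide": [[0, 0, -0.04], [0, 0, -0.07], [0, 0, -0.08], [0, 0, -0.086], [0, 0, -0.09], [0, 0, -0.093], [0, 0, -0.096], [0, 0, -0.096], [0, 0, -0.096]], "dr": [[0, 0, 0], [0, 0, 0], [0, 0, 0], [0, 0, 0], [0, 0, 0], [0, 0, 0], [0, 0, 0], [0, 0, 0], [0, 0, 0]], "gripper": [30, 30, 30, 30, 30, 30, 30, 30, 30]}}

```text
clock: 4.68
eef_pos: [615.0, 42.2, 122.1]
eef_rot: [3.141, 0.0, 1.596]
wrist_force: [-0.1, -0.3, -2.3]
finger_gap: 43.9
finger_force: 20.0
```

{"op": "carry_out", "data": {"slide": [[0, 0, -0.003], [0, 0, -0.006], [0, 0, -0.006], [0, 0, -0.006]], "dr": [[0, 0, 0], [0, 0, 0], [0, 0, 0], [0, 0, 0]], "gripper": [30, 30, 30, 30]}}

```text
clock: 5.02
eef_pos: [615.0, 42.2, 122.0]
eef_rot: [3.141, 0.0, 1.596]
wrist_force: [-6.5, -0.7, 13.8]
finger_gap: 43.8
finger_force: 20.0
```

{"op": "carry_out", "data": {"slide": [[0, 0, 0.003], [0, 0, 0.004], [0, 0, 0.004], [0, 0, 0.004], [0, 0, 0.004], [0, 0, 0.004], [0, 0, 0.1], [0, 0, 0.25], [0, 0, 0.4], [0, 0, 0.4]], "dr": [[0, 0, 0], [0, 0, 0], [0, 0, 0], [0, 0, 0], [0, 0, 0], [0, 0, 0], [0, 0, 0], [0, 0, 0], [0, 0, 0], [0, 0, 0]], "gripper": [30, 60, 80, 100, 100, 100, 100, 100, 100, 100]}}

```text
clock: 5.85
eef_pos: [616.8, 42.2, 228.0]
eef_rot: [3.131, 0.0, 1.596]
wrist_force: [1.4, 0.2, 0.8]
finger_gap: 93.8
finger_force: 0.0
```

{"op": "carry_out", "data": {"slide": [[-0.15, -0.3, 0], [-0.15, -0.6, 0], [-0.25, -1, 0], [-0.25, -1, 0], [-0.25, -1, 0], [-0.25, -1, 0], [-0.25, -1, 0], [-0.25, -1, 0], [-0.25, -1, 0]], "dr": [[0, 0, -0.0688], [0, 0, -0.0688], [0, 0, -0.0688], [0, 0, -0.0688], [0, 0, -0.0688], [0, 0, -0.0688], [0, 0, -0.0688], [0, 0, -0.0688], [0, 0, -0.0688]], "gripper": [100, 100, 100, 100, 100, 100, 100, 100, 100]}}

```text
clock: 6.6
eef_pos: [552.4, -207.6, 220.2]
eef_rot: [-3.141, -0.0, 1.163]
wrist_force: [0.3, 0.0, 0.5]
finger_gap: 94.2
finger_force: 0.0
```

```bash
python3 - <<'E'
from h import *
for n in("top","side"):cv2.imwrite(f"pics/{n}1.png",cv2.cvtColor(camera(n),cv2.COLOR_RGB2BGR))
t=cv2.imread("pics/top1.png");s=cv2.imread("pics/side1.png")
b,g,r=[c.astype(int) for c in cv2.split(t)]
print("box",rect("top",roi(r-b>25,290,345,155,210),66))
t=t[150:260,280:460];s=s[150:305,270:450]
o=np.zeros((600,800,3),np.uint8);a=cv2.resize(t,None,fx=2.5,fy=2.5,interpolation=2);o[:a.shape[0],:a.shape[1]]=a
c=cv2.resize(s,None,fx=2,fy=2,interpolation=2);o[285:285+c.shape[0],:c.shape[1]]=c
# tight cup crop
d=cv2.resize(cv2.imread("pics/side1.png")[245:305,300:355],None,fx=6,fy=6,interpolation=2);o[0:d.shape[0],460:460+d.shape[1]]=d
cv2.imwrite("pics/m1.png",o)
E
```

```text
box (array([610.3,  41.7]), array([47.6, 62. ]), 1.6, 73)
```

View pics/m1.png

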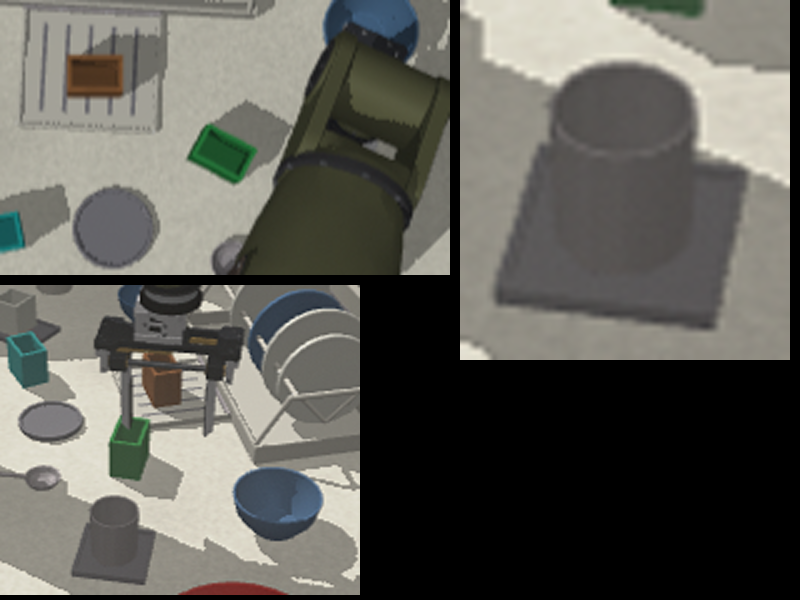

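The box stands upright on the flap, clear of the fingers. The cup rim in the side crop, centred near (327,263) px, gives a cup position of about (463, -290). I'll go there and grasp it.

{"op": "carry_out", "data": {"slide": [[-0.18, -0.16, 0], [-0.36, -0.329, 0], [-0.36, -0.329, 0], [-0.36, -0.329, 0], [-0.36, -0.329, -0.1], [-0.36, -0.329, -0.2], [-0.36, -0.329, -0.3], [-0.36, -0.329, -0.396], [-0.36, -0.329, -0.396], [-0.36, -0.329, -0.396]], "dr": [[0, 0, 0], [0, 0, 0], [0, 0, 0], [0, 0, 0], [0, 0, 0], [0, 0, 0], [0, 0, 0], [0, 0, 0], [0, 0, 0], [0, 0, 0]], "gripper": [100, 100, 100, 100, 100, 100, 100, 100, 100, 100]}}

```text
clock: 7.53
eef_pos: [462.9, -288.9, 121.2]
eef_rot: [-3.14, -0.0, 1.166]
wrist_force: [0.2, -0.1, 0.8]
finger_gap: 93.7
finger_force: 0.0
```

{"op": "carry_out", "data": {"slide": [[0, 0, 0], [0, 0, 0], [0, 0, 0], [0, 0, 0], [0, 0, 0], [0, 0, 0], [0, 0, 0], [0, 0, 0], [0, 0, 0], [0, 0, 0]], "dr": [[0, 0, 0], [0, 0, 0], [0, 0, 0], [0, 0, 0], [0, 0, 0], [0, 0, 0], [0, 0, 0], [0, 0, 0], [0, 0, 0], [0, 0, 0]], "gripper": [70, 60, 55, 50, 50, 50, 50, 50, 50, 50]}}

```text
clock: 8.37
eef_pos: [462.6, -290.2, 121.9]
eef_rot: [3.141, 0.0, 1.164]
wrist_force: [0.6, 0.9, 5.2]
finger_gap: 60.6
finger_force: 19.7
```

```bash
python3 - <<'E'
from h import *
cv2.imwrite("pics/side2.png",cv2.cvtColor(camera("side"),cv2.COLOR_RGB2BGR))
cv2.imwrite("pics/m2.png",cv2.resize(cv2.imread("pics/side2.png")[200:310,270:400],None,fx=5,fy=5,interpolation=2))
b,g,r=[c.astype(int) for c in cv2.split(cv2.cvtColor(camera("top"),cv2.COLOR_RGB2BGR))]
print("round",rect("top",roi(g-b<=1,300,350,218,266),9))
E
```

```text
round (array([434.6,  14.7]), array([93.4, 93.8]), 1.5, 89)
```

View pics/m2.png

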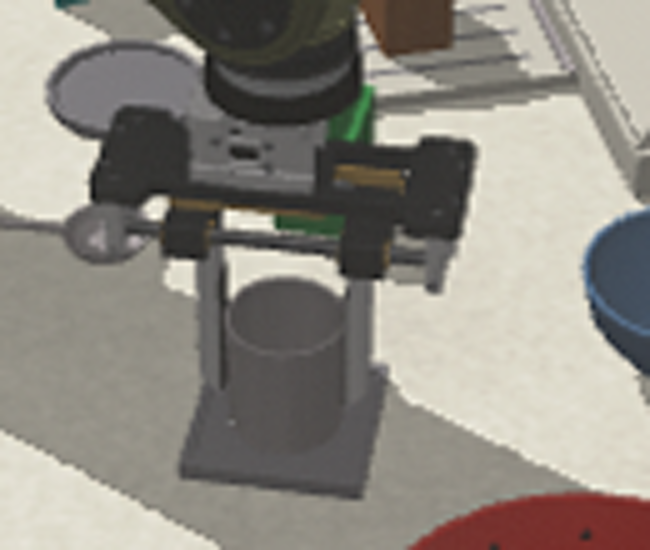

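The cup is gripped at 60.6 mm. I'll lift it and carry it over to the round saucer.

{"op": "carry_out", "data": {"slide": [[0, 0, 0.1], [0, 0, 0.2], [0, 0.05, 0.3], [0, 0.2, 0.3], [-0.02, 0.35, 0.3], [-0.04, 0.5, 0.3], [-0.06, 0.65, 0.3], [-0.08, 0.8, 0.3], [-0.11, 0.95, 0.3], [-0.112, 1.0, 0.3]], "dr": [[0, 0, 0], [0, 0, 0], [0, 0, 0], [0, 0, 0], [0, 0, 0], [0, 0, 0], [0, 0, 0], [0, 0, 0], [0, 0, 0], [0, 0, 0]], "gripper": [50, 50, 50, 50, 50, 50, 50, 50, 50, 50]}}

```text
clock: 9.3
eef_pos: [433.0, -36.7, 196.2]
eef_rot: [-3.14, -0.0, 1.166]
wrist_force: [-0.3, -0.7, -0.1]
finger_gap: 60.9
finger_force: 19.8
```

{"op": "carry_out", "data": {"slide": [[0, 0.12, 0], [0, 0.218, 0], [0, 0.218, 0], [0, 0.218, -0.06], [0, 0.218, -0.12], [0, 0.218, -0.18], [0, 0.218, -0.22], [0, 0.218, -0.24], [0, 0.218, -0.25], [0, 0.218, -0.25]], "dr": [[0, 0, 0], [0, 0, 0], [0, 0, 0], [0, 0, 0], [0, 0, 0], [0, 0, 0], [0, 0, 0], [0, 0, 0], [0, 0, 0], [0, 0, 0]], "gripper": [50, 50, 50, 50, 50, 50, 50, 50, 50, 50]}}

```text
clock: 10.13
eef_pos: [434.4, 14.3, 133.8]
eef_rot: [-3.141, 0.0, 1.164]
wrist_force: [0.0, 0.6, -0.6]
finger_gap: 60.6
finger_force: 19.9
```

```bash
python3 - <<'E'
from h import *
cv2.imwrite("pics/side3.png",cv2.cvtColor(camera("side"),cv2.COLOR_RGB2BGR))
print(read_state()["eef_pos"],proj("side",[434.6,14.7,9]))
u=proj("side",[434.6,14.7,40])[0].astype(int);print(u)
cv2.imwrite("pics/m3.png",cv2.resize(cv2.imread("pics/side3.png")[u[1]-40:u[1]+40,u[0]-50:u[0]+50],None,fx=7,fy=7,interpolation=2))
E
```

```text
[434.60143479  14.29200905 134.19827431] [[294.52462859 216.11024887]]
[294 207]
```

View pics/m3.png

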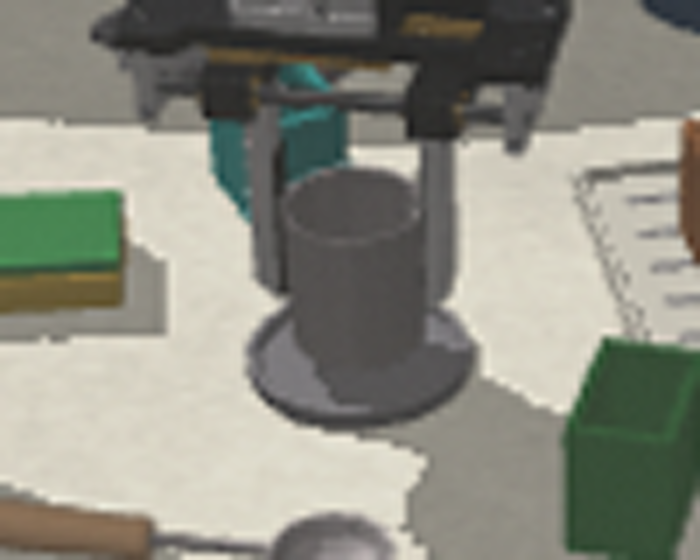

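{"op": "carry_out", "data": {"slide": [[0, 0, -0.02], [0, 0, -0.035], [0, 0, -0.04], [0, 0, -0.044], [0, 0, -0.048], [0, 0, -0.051], [0, 0, -0.051], [0, 0, -0.051]], "dr": [[0, 0, 0], [0, 0, 0], [0, 0, 0], [0, 0, 0], [0, 0, 0], [0, 0, 0], [0, 0, 0], [0, 0, 0]], "gripper": [50, 50, 50, 50, 50, 50, 50, 50]}}

```text
clock: 10.85
eef_pos: [434.5, 14.5, 121.8]
eef_rot: [3.141, -0.0, 1.164]
wrist_force: [-5.5, 0.2, 11.2]
finger_gap: 60.5
finger_force: 19.9
```

{"op": "carry_out", "data": {"slide": [[0, 0, 0.003], [0, 0, 0.003], [0, 0, 0.003], [0, 0, 0.003], [0, 0, 0.003], [0, 0, 0.003], [0, 0, 0.1], [0, 0, 0.25], [0, 0, 0.4], [0, 0, 0.4]], "dr": [[0, 0, 0], [0, 0, 0], [0, 0, 0], [0, 0, 0], [0, 0, 0], [0, 0, 0], [0, 0, 0], [0, 0, 0], [0, 0, 0], [0, 0, 0]], "gripper": [65, 75, 85, 100, 100, 100, 100, 100, 100, 100]}}

```text
clock: 11.68
eef_pos: [436.2, 14.4, 227.2]
eef_rot: [3.133, -0.003, 1.164]
wrist_force: [0.2, 0.3, 0.3]
finger_gap: 93.9
finger_force: 0.0
```

{"op": "carry_out", "data": {"slide": [[0, 0.15, 0], [0, 0.3, 0], [0, 0.5, 0], [0, 0.65, 0], [-0.02, 0.8, 0], [-0.05, 1, 0], [-0.05, 1, 0], [-0.05, 1, 0], [-0.05, 1, 0], [-0.05, 1, 0]], "dr": [[0, 0, 0.1833], [0, 0, 0.1833], [0, 0, 0.1833], [0, 0, 0.1833], [0, 0, 0.1833], [0, 0, 0.1833], [0, 0, 0.1833], [0, 0, 0.1833], [0, 0, 0.1833], [0, 0, 0.1833]], "gripper": [100, 100, 100, 100, 100, 100, 100, 100, 100, 100]}}

```text
clock: 12.52
eef_pos: [421.7, 264.8, 220.9]
eef_rot: [-3.141, -0.0, 2.324]
wrist_force: [-0.1, -0.2, -0.8]
finger_gap: 94.2
finger_force: 0.0
```

```bash
python3 - <<'E'
from h import *
for n in("top","side"):cv2.imwrite(f"pics/{n}4.png",cv2.cvtColor(camera(n),cv2.COLOR_RGB2BGR))
print(read_state()["eef_pos"])
t=cv2.imread("pics/top4.png");s=cv2.imread("pics/side4.png")
o=np.zeros((600,800,3),np.uint8)
def put(im,x0,y0,w,h,ox,oy,f):
    a=cv2.resize(im[y0:y0+h,x0:x0+w],None,fx=f,fy=f,interpolation=2);o[oy:oy+a.shape[0],ox:ox+a.shape[1]]=a
put(t,300,215,50,50,0,0,7);put(s,265,180,60,50,360,0,7);put(s,240,135,80,60,0,360,4);put(t,195,200,70,70,400,360,3.4)
print("square saucer empty",rect("top",roi((t[...,1].astype(int)-t[...,0]<=1),403,450,212,258),9))
cv2.imwrite("pics/m4.png",o)
E
```

```text
[421.84439937 264.49813079 220.98398838]
square saucer empty (array([ 460.9, -292.1]), array([93.4, 91.4]), 66.9, 106)
```

View pics/m4.png

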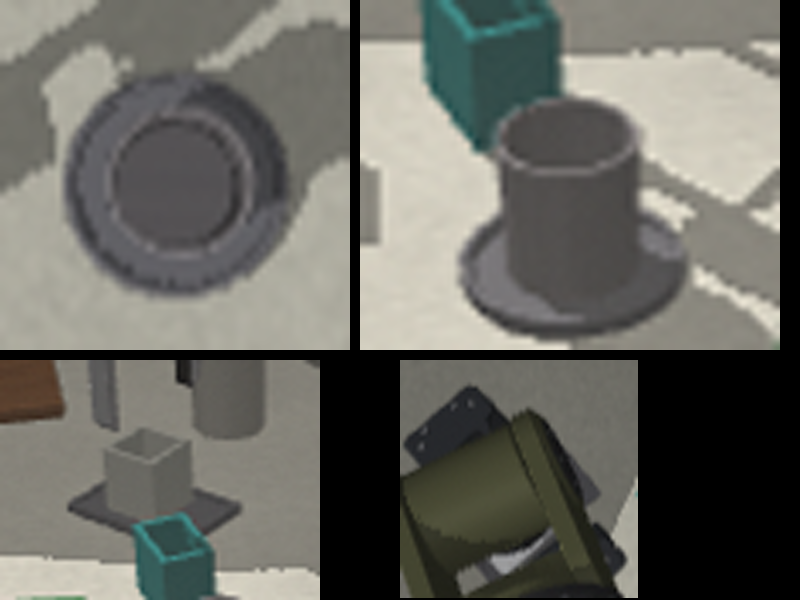

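The cup sits centred in the round saucer to about 2 mm (rim centre about (325.1,240.3) px, saucer about (325,241)). Next is the pot.

{"op": "carry_out", "data": {"slide": [[0.002, 0.162, 0], [0.002, 0.162, 0], [0.002, 0.162, -0.1], [0.002, 0.162, -0.2], [0.002, 0.162, -0.3], [0.002, 0.162, -0.4], [0.002, 0.162, -0.4], [0.002, 0.162, -0.4], [0.002, 0.162, -0.4], [0.002, 0.162, -0.4]], "dr": [[0, 0, 0], [0, 0, 0], [0, 0, 0], [0, 0, 0], [0, 0, 0], [0, 0, 0], [0, 0, 0], [0, 0, 0], [0, 0, 0], [0, 0, 0]], "gripper": [100, 100, 100, 100, 100, 100, 100, 100, 80, 60]}}

```text
clock: 13.45
eef_pos: [423.0, 305.2, 122.8]
eef_rot: [3.139, 0.0, 2.315]
wrist_force: [0.1, -0.5, 0.0]
finger_gap: 84.0
finger_force: 0.0
```

{"op": "carry_out", "data": {"slide": [[0, 0, 0], [0, 0, 0], [0, 0, 0], [0, 0, 0], [0, 0, 0], [0, 0, 0], [0, 0, 0], [0, 0, 0], [0, 0, 0]], "dr": [[0, 0, 0], [0, 0, 0], [0, 0, 0], [0, 0, 0], [0, 0, 0], [0, 0, 0], [0, 0, 0], [0, 0, 0], [0, 0, 0]], "gripper": [55, 50, 45, 40, 40, 40, 40, 40, 40], "newtons": 25}}

```text
clock: 14.2
eef_pos: [422.8, 305.2, 121.7]
eef_rot: [3.14, 0.0, 2.316]
wrist_force: [1.6, 2.6, 6.1]
finger_gap: 53.8
finger_force: 25.0
```

{"op": "carry_out", "data": {"slide": [[0, 0, 0.1], [0, 0, 0.2], [0, 0, 0.3], [0, -0.1, 0.4], [0.01, -0.25, 0.4], [0.03, -0.4, 0.4], [0.04, -0.55, 0.4], [0.05, -0.7, 0.4], [0.06, -0.85, 0.4], [0.07, -1.0, 0.4]], "dr": [[0, 0, 0], [0, 0, 0], [0, 0, 0], [0, 0, 0.01], [0, 0, 0.02], [0, 0, 0.03], [0, 0, 0.04], [0, 0, 0.05], [0, 0, 0.06], [0, 0, 0.067]], "gripper": [40, 40, 40, 40, 40, 40, 40, 40, 40, 40]}}

```text
clock: 15.03
eef_pos: [439.2, 53.2, 220.8]
eef_rot: [-3.141, -0.001, 2.74]
wrist_force: [2.0, -1.1, -2.7]
finger_gap: 53.9
finger_force: 25.0
```

{"op": "carry_out", "data": {"slide": [[0.02, -0.15, 0], [0.03, -0.3, 0], [0.05, -0.45, 0], [0.07, -0.6, 0], [0.08, -0.75, 0], [0.083, -0.9, 0], [0.083, -1.0, 0], [0.083, -1.0, 0]], "dr": [[0, 0, 0], [0, 0, 0], [0, 0, 0], [0, 0, 0], [0, 0, 0], [0, 0, 0], [0, 0, 0], [0, 0, 0]], "gripper": [40, 40, 40, 40, 40, 40, 40, 40]}}

```text
clock: 15.7
eef_pos: [460.0, -198.8, 220.5]
eef_rot: [-3.141, -0.001, 2.733]
wrist_force: [0.7, 0.6, -2.6]
finger_gap: 53.7
finger_force: 25.0
```

{"op": "carry_out", "data": {"slide": [[0, -0.15, 0], [0, -0.3, 0], [0, -0.389, 0], [0, -0.389, -0.1], [0, -0.389, -0.2], [0, -0.389, -0.28], [0, -0.389, -0.33], [0, -0.389, -0.35], [0, -0.389, -0.35], [0, -0.389, -0.35]], "dr": [[0, 0, 0], [0, 0, 0], [0, 0, 0], [0, 0, 0], [0, 0, 0], [0, 0, 0], [0, 0, 0], [0, 0, 0], [0, 0, 0], [0, 0, 0]], "gripper": [40, 40, 40, 40, 40, 40, 40, 40, 40, 40]}}

```text
clock: 16.53
eef_pos: [460.8, -292.2, 134.0]
eef_rot: [3.142, -0.0, 2.737]
wrist_force: [-0.2, -0.1, -1.7]
finger_gap: 53.6
finger_force: 25.0
```

```bash
python3 - <<'E'
from h import *
cv2.imwrite("pics/side5.png",cv2.cvtColor(camera("side"),cv2.COLOR_RGB2BGR))
t=cv2.cvtColor(camera("top"),cv2.COLOR_RGB2BGR);s=read_state();print(s["eef_pos"],s["eef_rot"])
print("oblong empty",rect("top",roi((t[...,1].astype(int)-t[...,0]<=1),200,256,212,270),9))
cv2.imwrite("pics/m5.png",cv2.resize(cv2.imread("pics/side5.png")[215:310,275:385],None,fx=6,fy=6,interpolation=2))
E
```

```text
[ 460.98690463 -292.40484536  134.63118233] [-3.14129059e+00  1.30834125e-03  2.73684973e+00]
oblong empty (array([424.3, 303.8]), array([ 85.7, 126. ]), 41.9, 107)
```

View pics/m5.png

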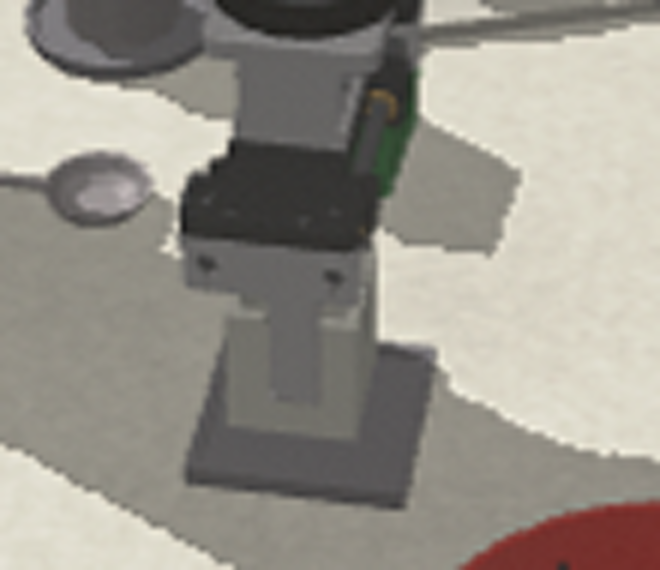

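The pot hangs square over the square saucer and looks centred. I'll lower it to z = 121.5.

{"op": "carry_out", "data": {"slide": [[0, 0, -0.02], [0, 0, -0.035], [0, 0, -0.04], [0, 0, -0.045], [0, 0, -0.049], [0, 0, -0.052], [0, 0, -0.052], [0, 0, -0.052]], "dr": [[0, 0, 0], [0, 0, 0], [0, 0, 0], [0, 0, 0], [0, 0, 0], [0, 0, 0], [0, 0, 0], [0, 0, 0]], "gripper": [40, 40, 40, 40, 40, 40, 40, 40]}}

```text
clock: 17.3
eef_pos: [460.7, -292.3, 121.7]
eef_rot: [-3.142, 0.0, 2.737]
wrist_force: [-5.5, 3.7, 12.4]
finger_gap: 53.9
finger_force: 25.0
```

{"op": "carry_out", "data": {"slide": [[0, 0, 0.003], [0, 0, 0.003], [0, 0, 0.003], [0, 0, 0.003], [0, 0, 0.003], [0, 0, 0.003], [0, 0, 0.1], [0, 0, 0.25], [0, 0, 0.4], [0, 0, 0.4]], "dr": [[0, 0, 0], [0, 0, 0], [0, 0, 0], [0, 0, 0], [0, 0, 0], [0, 0, 0], [0, 0, 0], [0, 0, 0], [0, 0, 0], [0, 0, 0]], "gripper": [65, 75, 85, 100, 100, 100, 100, 100, 100, 100]}}

```text
clock: 18.13
eef_pos: [462.2, -293.4, 227.5]
eef_rot: [-3.139, 0.01, 2.737]
wrist_force: [1.4, -1.0, 0.3]
finger_gap: 93.7
finger_force: 0.0
```

{"op": "carry_out", "data": {"slide": [[0.05, 0.15, 0], [0.1, 0.3, 0], [0.15, 0.45, 0], [0.2, 0.6, 0], [0.3, 0.75, 0], [0.4, 0.9, 0], [0.5, 1.0, 0], [0.6, 1.0, 0], [0.617, 1.0, 0], [0.617, 1.0, 0]], "dr": [[0, 0, -0.1814], [0, 0, -0.1814], [0, 0, -0.1814], [0, 0, -0.1814], [0, 0, -0.1814], [0, 0, -0.1814], [0, 0, -0.1814], [0, 0, -0.1814], [0, 0, -0.1814], [0, 0, -0.1814]], "gripper": [100, 100, 100, 100, 100, 100, 100, 100, 100, 100]}}

```text
clock: 18.97
eef_pos: [616.2, -41.1, 219.6]
eef_rot: [-3.141, -0.0, 1.592]
wrist_force: [-0.4, -0.6, 0.0]
finger_gap: 93.9
finger_force: 0.0
```

```bash
python3 - <<'E'
from h import *
t=cv2.cvtColor(camera("top"),cv2.COLOR_RGB2BGR);cv2.imwrite("pics/top6.png",t)
s=cv2.cvtColor(camera("side"),cv2.COLOR_RGB2BGR);cv2.imwrite("pics/side6.png",s)
st=read_state();print(st["eef_pos"],st["eef_rot"])
o=np.zeros((480,800,3),np.uint8)
a=cv2.resize(t[205:265,400:457],None,fx=7,fy=7,interpolation=2);o[:420,:399]=a
a=cv2.resize(s[245:310,300:357],None,fx=7,fy=7,interpolation=2);o[:455,400:799]=a
cv2.imwrite("pics/m6.png",o)
E
```

```text
[615.0690091  -42.00285352 219.94853602] [-3.14090818e+00 -9.54771610e-05  1.59602010e+00]
```

View pics/m6.png

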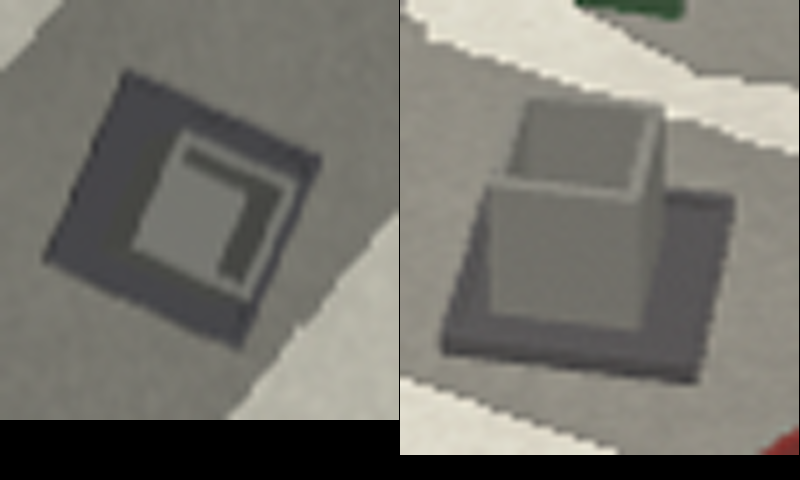

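```bash
python3 - <<'E'
from h import *
k=lambda L:np.array(L)/7+[400,205]-.43
print(cast("top",k([(216,215)]),65),cast("top",k([(184,209)]),9))
k=lambda L:(np.array(L)-[400,0])/7+[300,245]-.43
P=[(520,98),(665,100),(645,195),(487,182)]
print(cast("side",k(P),65).round(1).tolist(),cast("side",k(P),65).mean(0))
print(cast("side",k([(443,350),(697,380),(735,195)]),9).round(1).tolist())
E
```

```text
[[ 456.85263907 -291.884669  ]] [[ 461.13713117 -292.436204  ]]
[[444.7, -262.7], [495.1, -275.7], [475.9, -323.9], [424.0, -304.6]] [ 459.91059153 -291.72710388]
[[402.9, -324.7], [486.0, -359.5], [523.8, -269.2]]
```

{"op": "carry_out", "data": {"slide": [[0, 0.15, 0], [0, 0.3, 0], [0, 0.337, 0], [0, 0.337, 0], [0, 0.337, -0.1], [0, 0.337, -0.2], [0, 0.337, -0.3], [0, 0.337, -0.39], [0, 0.337, -0.39], [0, 0.337, -0.39]], "dr": [[0, 0, 0], [0, 0, 0], [0, 0, 0], [0, 0, 0], [0, 0, 0], [0, 0, 0], [0, 0, 0], [0, 0, 0], [0, 0, 0], [0, 0, 0]], "gripper": [100, 100, 100, 100, 100, 100, 100, 100, 100, 80]}}

```text
clock: 19.9
eef_pos: [614.7, 40.7, 122.9]
eef_rot: [-3.14, 0.0, 1.597]
wrist_force: [0.9, -0.2, 0.8]
finger_gap: 90.0
finger_force: 0.0
```

{"op": "carry_out", "data": {"slide": [[0, 0, 0], [0, 0, 0], [0, 0, 0], [0, 0, 0], [0, 0, 0], [0, 0, 0], [0, 0, 0], [0, 0, 0], [0, 0, 0], [0, 0, 0]], "dr": [[0, 0, 0], [0, 0, 0], [0, 0, 0], [0, 0, 0], [0, 0, 0], [0, 0, 0], [0, 0, 0], [0, 0, 0], [0, 0, 0], [0, 0, 0]], "gripper": [60, 50, 40, 30, 30, 30, 30, 30, 30, 30], "newtons": 20}}

```text
clock: 20.73
eef_pos: [615.0, 41.9, 123.3]
eef_rot: [3.141, -0.0, 1.597]
wrist_force: [-1.2, 0.1, 2.3]
finger_gap: 43.7
finger_force: 20.0
```

The pot is about 4 mm off centre at most and aligned. The box is gripped, so I'll carry it to the oblong saucer with a +40.4° turn.

{"op": "carry_out", "data": {"slide": [[0, 0, 0.1], [0, 0, 0.2], [0, 0, 0.3], [-0.08, 0.1, 0.35], [-0.18, 0.22, 0.35], [-0.28, 0.34, 0.35], [-0.38, 0.46, 0.35], [-0.48, 0.58, 0.35], [-0.58, 0.7, 0.35], [-0.68, 0.82, 0.35]], "dr": [[0, 0, 0], [0, 0, 0], [0, 0, 0], [0, 0, 0.016], [0, 0, 0.032], [0, 0, 0.048], [0, 0, 0.064], [0, 0, 0.08], [0, 0, 0.096], [0, 0, 0.1122]], "gripper": [30, 30, 30, 30, 30, 30, 30, 30, 30, 30]}}

```text
clock: 21.57
eef_pos: [443.4, 248.0, 210.5]
eef_rot: [-3.141, -0.0, 2.307]
wrist_force: [1.0, 0.3, -1.1]
finger_gap: 43.8
finger_force: 20.0
```

{"op": "carry_out", "data": {"slide": [[-0.04, 0.12, 0], [-0.083, 0.228, 0], [-0.083, 0.228, 0], [-0.083, 0.228, -0.08], [-0.083, 0.228, -0.16], [-0.083, 0.228, -0.24], [-0.083, 0.228, -0.29], [-0.083, 0.228, -0.3], [-0.083, 0.228, -0.3], [-0.083, 0.228, -0.3]], "dr": [[0, 0, 0], [0, 0, 0], [0, 0, 0], [0, 0, 0], [0, 0, 0], [0, 0, 0], [0, 0, 0], [0, 0, 0], [0, 0, 0], [0, 0, 0]], "gripper": [30, 30, 30, 30, 30, 30, 30, 30, 30, 30]}}

```text
clock: 22.4
eef_pos: [424.5, 303.9, 136.3]
eef_rot: [3.141, 0.0, 2.302]
wrist_force: [-0.2, -0.4, -1.6]
finger_gap: 44.1
finger_force: 20.0
```

Yaw is 2.302 rad (131.9°), as wanted. Now I'll lower it about 14 mm.

{"op": "carry_out", "data": {"slide": [[0, 0, -0.02], [0, 0, -0.035], [0, 0, -0.042], [0, 0, -0.048], [0, 0, -0.052], [0, 0, -0.055], [0, 0, -0.058], [0, 0, -0.058], [0, 0, -0.058]], "dr": [[0, 0, 0], [0, 0, 0], [0, 0, 0], [0, 0, 0], [0, 0, 0], [0, 0, 0], [0, 0, 0], [0, 0, 0], [0, 0, 0]], "gripper": [30, 30, 30, 30, 30, 30, 30, 30, 30]}}

```text
clock: 23.15
eef_pos: [424.2, 303.9, 122.3]
eef_rot: [3.141, 0.0, 2.302]
wrist_force: [-6.1, -4.0, 14.3]
finger_gap: 43.9
finger_force: 20.0
```

{"op": "carry_out", "data": {"slide": [[0, 0, 0.003], [0, 0, 0.003], [0, 0, 0.003], [0, 0, 0.003], [0, 0, 0.003], [0, 0, 0.003], [0, 0, 0.1], [0, 0, 0.25], [0, 0, 0.4], [0, 0, 0.4]], "dr": [[0, 0, 0], [0, 0, 0], [0, 0, 0], [0, 0, 0], [0, 0, 0], [0, 0, 0], [0, 0, 0], [0, 0, 0], [0, 0, 0], [0, 0, 0]], "gripper": [50, 65, 85, 100, 100, 100, 100, 100, 100, 100]}}

```text
clock: 23.98
eef_pos: [425.7, 304.9, 227.8]
eef_rot: [3.132, 0.002, 2.302]
wrist_force: [1.6, -0.3, 0.5]
finger_gap: 93.8
finger_force: 0.0
```

{"op": "carry_out", "data": {"slide": [[0, 0, 0.15], [0, -0.15, 0.3], [0, -0.3, 0.3], [0, -0.45, 0.3], [0, -0.6, 0.3], [0, -0.75, 0.3], [0, -0.9, 0.3], [0, -1, 0.3], [0, -1, 0.3], [0, -1, 0.3]], "dr": [[0, 0, 0], [0, 0, 0], [0, 0, 0], [0, 0, 0], [0, 0, 0], [0, 0, 0], [0, 0, 0], [0, 0, 0], [0, 0, 0], [0, 0, 0]], "gripper": [100, 100, 100, 100, 100, 100, 100, 100, 100, 100]}}

```text
clock: 24.82
eef_pos: [424.2, 53.1, 296.2]
eef_rot: [3.141, 0.0, 2.299]
wrist_force: [-0.3, 0.1, -0.0]
finger_gap: 94.1
finger_force: 0.0
```

```bash
python3 - <<'E'
from h import *
t=cv2.cvtColor(camera("top"),cv2.COLOR_RGB2BGR);s=cv2.cvtColor(camera("side"),cv2.COLOR_RGB2BGR)
b,g,r=[c.astype(int) for c in cv2.split(t)]
print("box",rect("top",roi(r-b>22,205,255,215,268),65))
o=np.zeros((600,800,3),np.uint8)
a=cv2.resize(t[210:270,200:260],None,fx=6,fy=6,interpolation=2);o[:360,:360]=a
a=cv2.resize(s[125:325,240:460],None,fx=2.0,fy=2.0,interpolation=2);o[:400,360:800]=a
cv2.imwrite("pics/m7.png",o)
E
```

```text
box (array([422.2, 300.3]), array([48.6, 69.1]), 41.8, 61)
```

View pics/m7.png

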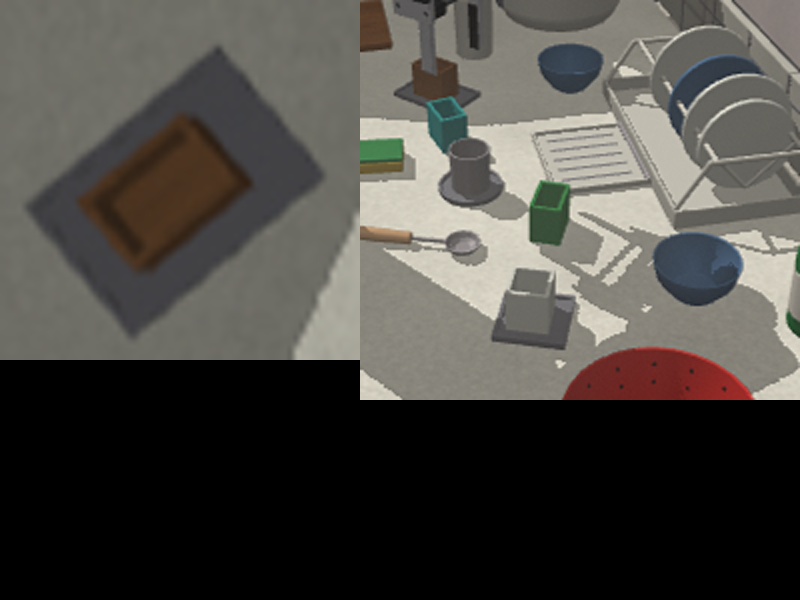

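The crops show the box in the oblong saucer, 4 mm off centre at most and aligned, with the cup and pot upright in theirs. The bowls are in place and the gripper is clear, so I'm handing in.

```bash
python3 -c "
from cell import *
print(sign_off())"
```

```text
the job is handed in; nothing more can be done
None
```

The cup is in the round saucer, the pot in the square one and the box in the oblong one (it was parked on the flap first), each within about 4 mm of centre by the camera; the job is handed in, but no verdict was returned.

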